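# Mix the ink, then open its push-and-turn cap

## Robot

A 7-joint arm with a two-finger parallel gripper is mounted at the origin on a cart in front of the work surface, level with it; the furniture and walls round the work are solid. World frame = base frame: x ahead of the robot, y to its left, z up, the work surface at z = 0. Lengths are in mm, angles in degrees, forces in N, time in s.
With the tool pointing down it reaches from about 350 to 900 mm from the base axis. Payload 8.1 kg.
Tool frame: the origin (TCP) lies midway between the tips of the shut fingers; the grasp point (between the pads) lies robot.grip_point_offset behind it (robot.grip_point_offset is the distance from the TCP to the grasp point, in mm); z points along the fingers, y is the line along which they close (so a half turn about z gives the same grasp; the last joint's range is limited). The gripper opens to 92 mm and grips with 3 to 60 N. Pads are 19 mm wide; open, the fingers measure 130 mm over their backs; the gripper's body (75 mm by 190 mm) begins 47 mm behind the grasp point.
Start: joints at [69.58, 24.895, 1.432, 90.138, -0.665, 64.973, -4.303], TCP at [156.903, -604.998, 226.742] pointing down, gripper open.
Joint ranges: [-149.89, 149.89], [-25.12, 119.58], [-72.63, 75.52], [4.76, 147.25], [-75.54, 255.54], [6.69, 114.76], [-157.13, 157.13]. Speed limits (degrees/s): [127.2, 127.2, 172.46, 172.46, 180, 180, 180].

## Interface

Orientations are given as a 3x3 rotation matrix whose columns are the frame's x, y, z axes.
In Python, from workcell import robot, vision, finder gives the robot as it stands.
- The arm moves only by the tool apply_moves, never from a script. Its argument "increments" is a list of rows, each an object with "rotation": the turn, a rotation vector about the tool's x, y, z in degrees, a list of three; "linear": the shift along the tool's x, y, z in m, a list of three; "claw": the opening, from 0 (shut) to 1 (fully open). In form: [{"rotation": [wx, wy, wz], "linear": [x, y, z], "claw": claw}, ...]. A call has 1 to 12 rows; each row shifts and turns the commanded pose from where the row before left it, along the tool's axes as they then stand; what a row does not reach is not made up. A row lasts 1/12 s, in which the tool goes at most 41.7 mm and 7.16 degrees, less where a joint would pass 70% of its speed; a pose out of reach is approached as far as the arm can. A call is refused whole if a number of a shift passes 0.0417 or a number of a turn 7.16, either way. A call with a gripper value outside its range is refused whole. The fingers move at their own pace and stop on an object; "grip_force" is the grip in N (left out, the last holds). Time passes only in rows, so rows that do not move let the fingers close. It gives the time, the measured TCP pose, the force, the opening and the grip force at its end, in the units of the state.
- robot.sense(): the state, without advancing time (a new reading comes with each control period).
- vision.grab_frame(name): name is "side" or "top" or "wrist"; returns a dict with "color" (480x640x3 uint8, red, green, blue), "range_z" (480x640 float32, mm along the optical axis (not along the pixel's ray), 0 where there is no reading), "K" (3x3 intrinsics, pixels), "eye" and "orientation" of the camera in the world; the wrist camera has in their place "tool_from_camera" (4x4, takes a point from camera to tool coordinates, whose origin is the TCP and whose axes are the flange's). Camera axes: x right, y down, z forward; pixel columns grow to the right and rows downward; lengths in mm; the calibration is good to about 2 mm. A picture is of the moment at which its call begins: read the wrist's pose just before it.
- robot.job_done(): hands the job in; it is judged then, once.
Trained networks look in a picture, given as the dict that the camera call returned (one of the last four; its "shot" number tells which), for a name from the list of things; names that differ only in an ending like _2 or _b are one class to them, and where a whole thing is asked for, a point or a joint stands for the part that bears it (a point fixed in the world has none). Each returns a list of dicts, best first, with "p" (0 to 1); they miss things now and then, are a little off and sometimes report something else, mostly with a low value. They report only what shows in the picture. A call takes as long as a camera call. They do not tell look-alikes from the thing itself.
- finder.boxes_of(picture, query): "centre" ([column, row] in pixels, amid what is visible of it).
- finder.landmark_of(picture, query): "centre" ([column, row] in pixels: a listed point, or the origin of a listed thing).
The state is a dict: "time": time; "q": joint angles; "qvel": joint speeds; "effort": joint torques, N m; "tool_pos": TCP position; "eef_rot": TCP orientation; "contact_force": force on the tool from outside, world axes, zero at the start; "wrist_torque": the same for the moment, N m; "gripper_width": opening from 0.0 (shut) to 1.0 (fully open); "finger_force": force on a finger pad.
Only numpy, scipy, OpenCV 4.12 (cv2) and the standard library are available. Lean on these libraries where they do the work, as an engineer would, in place of code of your own. Each camera call takes 0.05 s, during which the arm holds its last target. There are 200 camera calls.

## Task

Mix the settled ink: lift the capped blue bottle out of its wooden stand, tip it to about 45 degrees, hold it there for a second, and set it back level, fully down in the stand. Then open its safety cap by pressing the cap down, twisting it counterclockwise while it is pressed, and lifting it off, and finish still holding the cap level in the gripper, straight above the open bottle and about 6 cm clear of its mouth, with the bottle left standing in the stand. Do not disturb the two ink bottles and the glue stick standing around it.

Things in the scene. Friction and masses are not known exactly. Their poses are not given: they have to be found in the camera images.
- stand: Wooden block 104x104 mm, 34 mm high with its black rubber foot, fixed to the counter, with a square socket 59x59 mm in its middle, 26 mm deep, with a 3 mm chamfer round the mouth. Origin: centre of its underside, on the counter; z up, x and y along its sides. The socket floor is 8 mm above the origin.
- bottle: Square blue plastic ink bottle with pale labels, body 54x54 mm, 76 mm high, then round shoulder and neck; 0.1 to 0.16 kg. Starts upright in the stand's socket (2.5 mm play each side; the socket stops it turning beyond about 10 degrees). Origin: centre of its underside; z along the neck, x, y along its sides. Closed it is 122 mm high and may be carried by the body or the locked cap.
- mouth (a point): Centre of the bottle's mouth, on the neck's rim, 110 mm above the bottle's underside.
- cap: White ribbed round cap, 47 mm in diameter (48 over the ribs), 33 mm high, 30 g. Origin: centre of its open underside, z up. Locked: origin 89 mm above the bottle's underside, x axis along the bottle's x. It is off once raised 21 mm. Grasp it across its diameter from above (30 to 50 N is safe); its lower edge is 13 mm above the bottle's square body. Two red arrows on top show the opening direction.
- cap_top (a point): Centre of the cap's flat top, 33 mm above its underside. Spring bayonet: it turns only 3 degrees until pressed. Push straight down about 4 mm (2.5 mm teeth; 8 N starts it moving, stop at 4.5 mm, 12.5 N), keep pressed and turn counterclockwise seen from above about 60 degrees relative to the bottle (free from 35 to 90), then lift straight up.
- black_ink: Bystander: black ink bottle with white cap, 35 mm in diameter, 80 mm high, standing loose. Origin: centre of its underside.
- red_ink: Bystander: red ink bottle with white cap, 35 mm in diameter, 80 mm high, standing loose. Origin: centre of its underside.
- glue: Bystander: red and yellow glue stick, 26 mm in diameter, 92 mm high, standing loose. Origin: centre of its underside.
There are look-alikes about, which are no part of the job. Of the things like the cap, leave any that is pink; of the rest the larger one is meant. What is shaped like the bottle but turquoise is not meant.

How it is judged:
By the outcome, as a careful person would: the job done as asked, in the order asked, and still so for the second after the job is handed in, while the arm keeps its last pose, push and grip.
It also fails if it takes over 48 s, if anything falls off the work surface, if the arm or the gripper's body presses on something with over 40 N, if the wrist force passes 120 N, or if a joint passes its speed limit or range.

## Working session

There is one attempt and no reset: what is moved stays moved. The work goes in short steps, Python scripts to look and compute and a tool call to move; the robot and the scene stay as the last step left them, time stands still between calls to the robot, and variables do not carry over. Pictures are saved under pics/ and viewed, at most 10 in all, crops included, and the job is handed in when it is done.

Besides the shell and the picture viewer there is one more tool, called after "Emit:" as name([rows], argument=value, ...), one row to a line, values as JSON. apply_moves: Moves the arm, as the interface text tells. Its arguments: {"type":"object","properties":{"increments":{"type":"array"},"grip_force":{"type":"number"}},"required":["increments"]}

```bash
mkdir -p pics; ls; python3 - <<'E'
from workcell import robot, vision, finder
import numpy as np, cv2
print(robot.grip_point_offset); s=robot.sense(); print({k:np.round(v,3).tolist() for k,v in s.items()})
ims=[]
for n in ["top","side"]:
    f=vision.grab_frame(n); ims.append(f["color"])
    K,R,e=np.array(f["K"]),np.array(f["orientation"]),np.array(f["eye"])
    print(n,e.round(0),R.round(2).tolist())
    for q in ["stand","bottle","cap","cap_top","black_ink","red_ink","glue"]:
        for kind in ("boxes_of","landmark_of"):
            for d in getattr(finder,kind)(f,q)[:3]:
                u,v=d["centre"]; z=f["range_z"][int(round(v)),int(round(u))]
                P=R@(np.linalg.inv(K)@[u,v,1]*z)+e
                print(q,kind[:3],round(d["p"],2),[round(u),round(v)],P.round(0))
    cv2.imwrite(f"pics/{n}0.png",f["color"][:,:,::-1])
E
```

```text
pics
18.8
{'time': 0.0, 'q': [69.579, 24.937, 1.431, 90.188, -0.663, 64.975, -4.303], 'qvel': [0.035, -0.119, -0.09, 0.036, -0.007, 0.036, -0.05], 'effort': [0.0, -66.785, 0.985, -31.446, -0.061, 0.043, 0.0], 'tool_pos': [156.742, -604.498, 225.95], 'eef_rot': [[0.968, 0.251, -0.001], [0.251, -0.968, 0.001], [-0.0, -0.002, -1.0]], 'contact_force': [-0.248, 0.303, 0.324], 'wrist_torque': [0.045, 0.036, 0.007], 'finger_force': 0.0, 'gripper_width': 0.999}
top [409.  62. 941.] [[0.03, -0.99, 0.16], [-1.0, -0.03, 0.0], [0.0, -0.16, -0.99]]
stand lan 0.76 [402, 230] [564. -90.  83.]
bottle box 0.93 [377, 314] [410. -42. 109.]
bottle box 0.56 [403, 231] [560. -91.  84.]
bottle lan 0.86 [373, 315] [408. -36.  89.]
bottle lan 0.84 [404, 228] [565. -93.  88.]
cap box 0.95 [422, 291] [ 456. -135.   32.]
cap box 0.89 [418, 220] [ 574. -108.  130.]
cap box 0.81 [390, 164] [708. -75.  23.]
cap lan 0.78 [415, 221] [ 571. -103.  129.]
cap lan 0.64 [420, 289] [ 459. -132.   33.]
cap lan 0.59 [388, 168] [699. -71.  27.]
cap_top box 0.64 [423, 294] [ 449. -136.   37.]
cap_top box 0.61 [417, 218] [ 575
[... 910 characters left out ...]
.   31.]
cap lan 0.8 [351, 316] [ 572. -131.  120.]
cap lan 0.64 [428, 335] [705. -85.  16.]
cap_top box 0.83 [262, 384] [ 455. -147.   32.]
cap_top box 0.81 [353, 304] [ 431. -619.  611.]
cap_top box 0.66 [432, 329] [712. -82.  25.]
cap_top lan 0.77 [435, 326] [718. -76.  24.]
cap_top lan 0.76 [258, 375] [ 452. -133.   34.]
cap_top lan 0.61 [354, 293] [ 583. -102.  132.]
black_ink box 0.59 [317, 428] [ 511. -235.   49.]
black_ink lan 0.73 [320, 446] [ 514. -240.   21.]
black_ink lan 0.67 [354, 297] [ 581. -107.  130.]
red_ink box 0.84 [408, 291] [691. -21.  47.]
red_ink lan 0.9 [405, 307] [691. -20.  14.]
glue box 0.98 [346, 266] [603.  18.  77.]
glue lan 0.59 [342, 298] [ 566. -106.  128.]
```

View pics/top0.png

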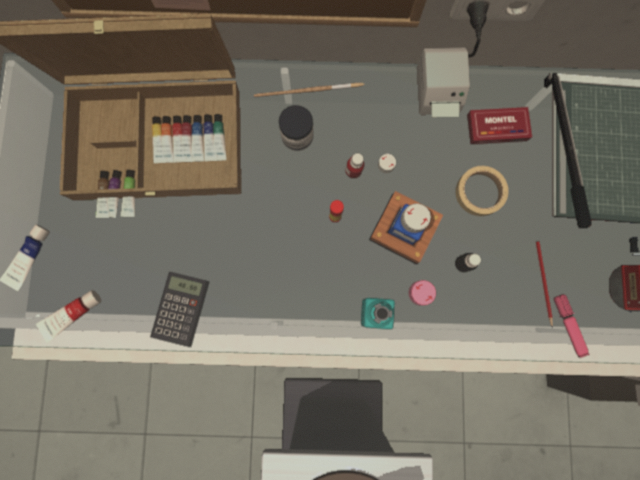

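View pics/side0.png

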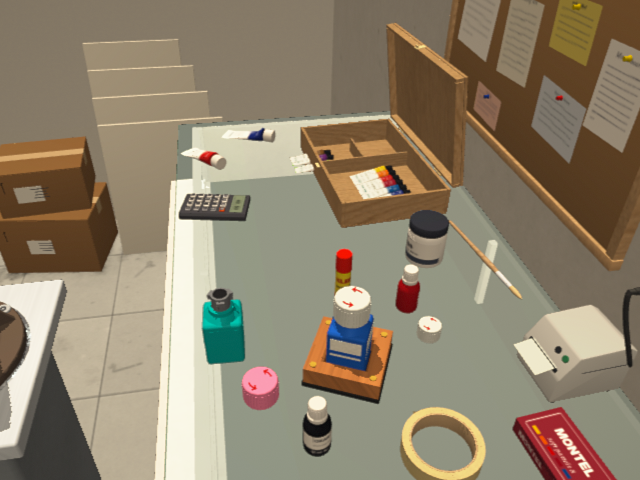

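The top view shows the stand at about (407,228) with the white arrowed cap at (417,218). The turquoise bottle (379,313), pink cap (423,292) and small white cap (388,162) are decoys. Glue is at (336,210), red ink at (356,165) and black ink at (470,262). Next I'll measure the cap circle and the stand yaw.

```bash
cat > h.py <<'E'
from workcell import robot, vision, finder
import numpy as np, cv2
def cloud(n):
    s=robot.sense(); f=vision.grab_frame(n); K=np.array(f["K"])
    if n=="wrist":
        T=np.array(f["tool_from_camera"]); Rt=np.array(s["eef_rot"]); R=Rt@T[:3,:3]; e=Rt@T[:3,3]+s["tool_pos"]
    else: R,e=np.array(f["orientation"]),np.array(f["eye"])
    z=f["range_z"]; v,u=np.mgrid[:480,:640]
    P=(np.stack([u,v,np.ones_like(u)],-1)@np.linalg.inv(K).T*z[...,None])@R.T+e
    P[z==0]=np.nan
    return f,P
def rect(pts): 
    (c,s,a)=cv2.minAreaRect(pts[:,:2].astype(np.float32)); return np.round(c,1),np.round(s,1),round(a,1)
def measure(n,c=(570,-105)):
    f,P=cloud(n); d=np.hypot(P[...,0]-c[0],P[...,1]-c[1]); z=P[...,2]
    col=f["color"].astype(int); w=(col.min(-1)>120)
    m=(d<60)&(z>122)&(z<142); p=P[m]; print(n,"cap",m.sum(),p.mean(0).round(1),rect(p), cv2.minEnclosingCircle(p[:,:2].astype(np.float32)), np.median(p[:,2]))
    m=(d<90)&(abs(z-34)<6); p=P[m]; print("stand",m.sum(),rect(p),np.median(p[:,2]))
    m=(d<60)&(abs(z-84)<5)&(col[...,2]>col[...,0]+30); p=P[m]; print("shoulder",m.sum(),p.mean(0).round(1),rect(p))
    return f,P
E
python3 -c "
from h import *
measure('top');measure('side')"
```

```text
top cap 581 [ 578.6 -106.2  129.7] (array([ 579.1, -106.7]), array([46.4, 46.4]), 0.3) ((578.8888549804688, -106.5472183227539), 24.0926456451416) 129.88744557404516
stand 1703 (array([ 580.1, -108. ]), array([104.5, 105.1]), 64.0) 33.961501596781886
shoulder 212 [568.2 -95.5  83.6] (array([ 578.8, -105.9]), array([52.3, 50.4]), 63.4)
side cap 847 [ 577.9 -111.9  129. ] (array([ 578.5, -109.1]), array([47. , 46.1]), 8.9) ((578.6111450195312, -108.61812591552734), 24.251924514770508) 129.58123220597156
stand 2754 (array([ 579.3, -108.1]), array([107. , 104.6]), 63.7) 33.60768853604128
shoulder 571 [ 575.5 -123.6   83.9] (array([ 578.7, -109.3]), array([53.1, 52.6]), 64.0)
```

```bash
python3 -c "
from h import *
f,P=cloud('top')
r=np.hypot(P[...,0],P[...,1]);a=np.degrees(np.arctan2(P[...,1],P[...,0]))
for lo in range(-80,10,10):
    m=(a>lo)&(a<lo+10)
    print(lo,[np.nanmax(np.r_[0,P[...,2][m&(r>q)&(r<q+100)]]).round() for q in (400,500,600,700,800)])
"
```

```text
-80 [np.float64(0.0), np.float64(0.0), np.float64(0.0), np.float64(0.0), np.float64(0.0)]
-70 [np.float64(0.0), np.float64(0.0), np.float64(0.0), np.float64(0.0), np.float64(0.0)]
-60 [np.float64(0.0), np.float64(17.0), np.float64(59.0), np.float64(21.0), np.float64(0.0)]
-50 [np.float64(5.0), np.float64(20.0), np.float64(60.0), np.float64(90.0), np.float64(28.0)]
-40 [np.float64(6.0), np.float64(10.0), np.float64(160.0), np.float64(156.0), np.float64(114.0)]
-30 [np.float64(6.0), np.float64(85.0), np.float64(28.0), np.float64(123.0), np.float64(117.0)]
-20 [np.float64(79.0), np.float64(134.0), np.float64(133.0), np.float64(28.0), np.float64(93.0)]
-10 [np.float64(114.0), np.float64(133.0), np.float64(132.0), np.float64(82.0), np.float64(93.0)]
0 [np.float64(6.0), np.float64(95.0), np.float64(96.0), np.float64(85.0), np.float64(83.0)]
```

Emit:
apply_moves([
  {"rotation": [0, 0, -3.6], "linear": [0.038, -0.003, 0], "claw": 1},
  {"rotation": [0, 0, -3.6], "linear": [0.038, -0.003, 0], "claw": 1},
])

```text
time: 1.82
tool_pos: [226.2, -579.0, 226.8]
eef_rot: [[0.93, 0.367, -0.001], [0.367, -0.93, -0.001], [-0.002, 0.001, -1.0]]
contact_force: [1.5, -0.1, -0.0]
gripper_width: 1.003
finger_force: 0.0
```

Emit:
apply_moves([
  {"rotation": [0, 0, -3.6], "linear": [0.038, -0.003, 0], "claw": 1},
  {"rotation": [0, 0, -3.6], "linear": [0.038, -0.003, 0], "claw": 1},
  {"rotation": [0, 0, -3.6], "linear": [0.038, -0.003, 0], "claw": 1},
  {"rotation": [0, 0, -3.6], "linear": [0.038, -0.003, 0], "claw": 1},
  {"rotation": [0, 0, -3.6], "linear": [0.038, -0.003, 0], "claw": 1},
  {"rotation": [0, 0, -3.6], "linear": [0.038, -0.003, 0], "claw": 1},
  {"rotation": [0, 0, -3.6], "linear": [0.038, -0.003, 0], "claw": 1},
  {"rotation": [0, 0, -3.6], "linear": [0.038, -0.003, 0], "claw": 1},
  {"rotation": [0, 0, -3.6], "linear": [0.038, -0.003, 0], "claw": 1},
  {"rotation": [0, 0, -3.6], "linear": [0.038, -0.003, 0], "claw": 1},
  {"rotation": [0, 0, -3.6], "linear": [0.038, -0.003, 0], "claw": 1},
  {"rotation": [0, 0, -3.6], "linear": [0.038, -0.003, 0], "claw": 1},
])

```text
time: 2.82
tool_pos: [539.2, -254.7, 226.8]
eef_rot: [[0.421, 0.907, 0.0], [0.907, -0.421, -0.0], [0.0, 0.001, -1.0]]
contact_force: [0.5, -0.5, 0.3]
gripper_width: 0.996
finger_force: 0.0
```

Emit:
apply_moves([
  {"rotation": [0, 0, -3.6], "linear": [0.038, -0.003, 0], "claw": 1},
  {"rotation": [0, 0, -3.6], "linear": [0.038, -0.003, 0], "claw": 1},
  {"rotation": [0, 0, -3.6], "linear": [0.038, -0.003, 0], "claw": 1},
  {"rotation": [0, 0, -3.6], "linear": [0.038, -0.003, 0], "claw": 1},
  {"rotation": [0, 0, 0], "linear": [0, 0, 0], "claw": 1},
  {"rotation": [0, 0, 0], "linear": [0, 0, 0], "claw": 1},
  {"rotation": [0, 0, 0], "linear": [0, 0, 0], "claw": 1},
])

```text
time: 3.4
tool_pos: [577.8, -109.9, 226.7]
eef_rot: [[0.185, 0.983, -0.0], [0.983, -0.185, -0.001], [-0.001, -0.0, -1.0]]
contact_force: [-0.1, -1.1, -0.7]
gripper_width: 0.998
finger_force: 0.0
```

```bash
python3 -c "
from h import *
s=robot.sense();print(s['q'],s['tool_pos'],s['time'])
R=np.array(s['eef_rot']);print(R.round(3));print('delta tool',(R.T@(np.array([578.9,-107.5,226])-s['tool_pos'])).round(1))
f,P=measure('wrist')
cv2.imwrite('pics/w0.png',f['color'][:,:,::-1])"
```

```text
[ 21.98464367  23.51209334 -22.98845432  93.9521174    9.97810887
  64.5702182  -14.27906348] [ 577.84403329 -109.93714971  226.68297866] 3.4
[[ 0.185  0.983 -0.   ]
 [ 0.983 -0.185 -0.001]
 [-0.001 -0.    -1.   ]]
delta tool [2.6 0.6 0.7]
wrist cap 3038 [ 580.5 -106.2  131. ] (array([ 580.2, -107.1]), array([47.1, 47. ]), 36.9) ((580.1287841796875, -107.81001281738281), 24.267257690429688) 131.32721782505348
stand 5846 (array([ 580.9, -108.7]), array([104.6, 104.2]), 63.7) 35.24803807978543
shoulder 914 [583.2 -90.3  84.3] (array([ 580.3, -106.7]), array([52. , 52.9]), 63.8)
```

Emit:
apply_moves([
  {"rotation": [0, 0, 0], "linear": [0.0027, 0.0012, 0.02], "claw": 1},
  {"rotation": [0, 0, 0], "linear": [0, 0, 0.03], "claw": 1},
  {"rotation": [0, 0, 0], "linear": [0, 0, 0.03], "claw": 1},
  {"rotation": [0, 0, 0], "linear": [0, 0, 0.025], "claw": 1},
  {"rotation": [0, 0, 0], "linear": [0, 0, 0.015], "claw": 1},
  {"rotation": [0, 0, 0], "linear": [0, 0, 0.0085], "claw": 1},
  {"rotation": [0, 0, 0], "linear": [0, 0, 0], "claw": 1},
  {"rotation": [0, 0, 0], "linear": [0, 0, 0], "claw": 1},
])

```text
time: 4.12
tool_pos: [579.7, -108.0, 98.6]
eef_rot: [[0.187, 0.982, 0.0], [0.982, -0.187, -0.0], [-0.0, 0.0, -1.0]]
contact_force: [0.4, 0.4, -0.2]
gripper_width: 0.996
finger_force: 0.0
```

Emit:
apply_moves([
  {"rotation": [0, 0, 0], "linear": [0, 0, 0], "claw": 0.4},
  {"rotation": [0, 0, 0], "linear": [0, 0, 0], "claw": 0.4},
  {"rotation": [0, 0, 0], "linear": [0, 0, 0], "claw": 0.4},
  {"rotation": [0, 0, 0], "linear": [0, 0, 0], "claw": 0.4},
  {"rotation": [0, 0, 0], "linear": [0, 0, 0], "claw": 0.4},
  {"rotation": [0, 0, 0], "linear": [0, 0, 0], "claw": 0.4},
  {"rotation": [0, 0, 0], "linear": [0, 0, 0], "claw": 0.4},
  {"rotation": [0, 0, 0], "linear": [0, 0, 0], "claw": 0.4},
], grip_force=45)

```text
time: 4.78
tool_pos: [579.7, -107.0, 98.3]
eef_rot: [[0.185, 0.983, 0.0], [0.983, -0.185, -0.0], [0.0, 0.0, -1.0]]
contact_force: [0.4, 0.2, 0.6]
gripper_width: 0.505
finger_force: 45.0
```

Emit:
apply_moves([
  {"rotation": [0, 0, 0], "linear": [0, 0, -0.005], "claw": 0.3},
  {"rotation": [0, 0, 0], "linear": [0, 0, -0.01], "claw": 0.3},
  {"rotation": [0, 0, 0], "linear": [0, 0, -0.015], "claw": 0.3},
  {"rotation": [0, 0, 0], "linear": [0, 0, -0.02], "claw": 0.3},
  {"rotation": [0, 0, 0], "linear": [0, 0, -0.02], "claw": 0.3},
  {"rotation": [0, 0, 0], "linear": [0, 0, -0.02], "claw": 0.3},
  {"rotation": [0, 0, 0], "linear": [0, 0, -0.02], "claw": 0.3},
  {"rotation": [0, 0, 0], "linear": [0, 0, 0], "claw": 0.3},
  {"rotation": [0, 0, 0], "linear": [0, 0, 0], "claw": 0.3},
])

```text
time: 5.53
tool_pos: [580.2, -107.0, 209.7]
eef_rot: [[0.185, 0.983, 0.003], [0.983, -0.185, -0.0], [0.0, 0.003, -1.0]]
contact_force: [0.2, 1.3, -2.1]
gripper_width: 0.51
finger_force: 45.0
```

Emit:
apply_moves([
  {"rotation": [-3, 0, 0], "linear": [0, 0, 0], "claw": 0.3},
  {"rotation": [-4, 0, 0], "linear": [0, 0, 0], "claw": 0.3},
  {"rotation": [-4, 0, 0], "linear": [0, 0, 0], "claw": 0.3},
  {"rotation": [-4, 0, 0], "linear": [0, 0, 0], "claw": 0.3},
])

```text
time: 5.87
tool_pos: [578.8, -106.8, 207.1]
eef_rot: [[0.185, 0.949, 0.256], [0.983, -0.178, -0.048], [0.0, 0.26, -0.966]]
contact_force: [0.7, -0.3, -0.9]
gripper_width: 0.507
finger_force: 45.0
```

```bash
python3 -c "
from h import *
s=robot.sense();print(np.round(s['q'],1),s['tool_pos'],s['time'],s['contact_force'])
f,P=cloud('side')
cv2.imwrite('pics/s1.png',f['color'][200:440,200:520,::-1])"
```

```text
[ 23.1  16.5 -23.4 109.2  13.4  41.4 -18.2] [ 578.77770761 -106.84653362  207.11930509] 5.8667 [ 0.7111645  -0.30222084 -0.92387614]
```

Emit:
apply_moves([
  {"rotation": [-4, 0, 0], "linear": [0, 0, 0], "claw": 0.3},
  {"rotation": [-4, 0, 0], "linear": [0, 0, 0], "claw": 0.3},
  {"rotation": [-4, 0, 0], "linear": [0, 0, 0], "claw": 0.3},
  {"rotation": [-3, 0, 0], "linear": [0, 0, 0], "claw": 0.3},
])

```text
time: 6.25
tool_pos: [578.2, -107.0, 207.0]
eef_rot: [[0.185, 0.851, 0.491], [0.983, -0.16, -0.092], [0.0, 0.5, -0.866]]
contact_force: [-0.5, -0.9, -1.5]
gripper_width: 0.509
finger_force: 45.0
```

```bash
python3 -c "
from h import *
s=robot.sense();print(np.round(s['q'],1),s['tool_pos'],s['time'],s['contact_force'])"
```

```text
[ 19.2  10.5 -18.5 123.1  24.7  18.7 -30.3] [ 578.18250355 -106.99495739  206.99954008] 6.25 [-0.51465874 -0.86523091 -1.51336136]
```

View pics/s1.png

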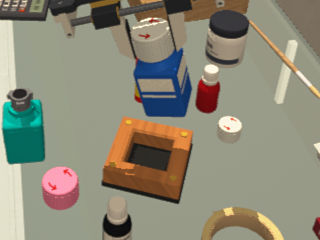

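Emit:
apply_moves([
  {"rotation": [0, 0, 0], "linear": [0, 0.021, 0.0035], "claw": 0.3},
  {"rotation": [0, 0, 0], "linear": [0, 0.021, 0.0035], "claw": 0.3},
  {"rotation": [0, 0, 0], "linear": [0, 0.021, 0.0035], "claw": 0.3},
  {"rotation": [0, 0, 0], "linear": [0, 0.021, 0.0035], "claw": 0.3},
  {"rotation": [-3, 0, 0], "linear": [0, 0, 0], "claw": 0.3},
  {"rotation": [-3, 0, 0], "linear": [0, 0, 0], "claw": 0.3},
])

```text
time: 6.75
tool_pos: [659.6, -122.4, 237.9]
eef_rot: [[0.186, 0.794, 0.578], [0.983, -0.151, -0.109], [0.001, 0.588, -0.809]]
contact_force: [0.4, -1.2, -2.0]
gripper_width: 0.507
finger_force: 45.0
```

```bash
python3 -c "
from h import *
s=robot.sense();print(np.round(s['q'],1),s['tool_pos'],s['time'],s['contact_force'])"
```

```text
[ 15.6  13.8 -14.1 116.7  30.   16.  -34.3] [ 659.63166167 -122.42313549  237.87656416] 6.75 [ 0.37645171 -1.22312252 -2.04066133]
```

Emit:
apply_moves([
  {"rotation": [-3, 0, 0], "linear": [0, 0, 0], "claw": 0.3},
  {"rotation": [-3, 0, 0], "linear": [0, 0, 0], "claw": 0.3},
  {"rotation": [-3, 0, 0], "linear": [0, 0, 0], "claw": 0.3},
  {"rotation": [0, 0, 0], "linear": [0, 0, 0], "claw": 0.3},
  {"rotation": [0, 0, 0], "linear": [0, 0, 0], "claw": 0.3},
])

```text
time: 7.17
tool_pos: [658.7, -127.6, 238.3]
eef_rot: [[0.195, 0.739, 0.645], [0.981, -0.139, -0.138], [-0.012, 0.659, -0.752]]
contact_force: [-1.3, -0.1, -1.9]
gripper_width: 0.505
finger_force: 45.0
```

```bash
python3 -c "
from h import *
s=robot.sense();print(np.round(s['q'],1),s['tool_pos'],s['time'],np.degrees(np.arccos(-s['eef_rot'][2][2])))
f,P=cloud('side')
cv2.imwrite('pics/s2.png',f['color'][150:440,200:520,::-1])"
```

```text
[  8.   12.6  -5.7 121.9  57.6   8.6 -62.7] [ 658.6625961  -127.61411449  238.2804559 ] 7.1667 41.251169254098954
```

View pics/s2.png

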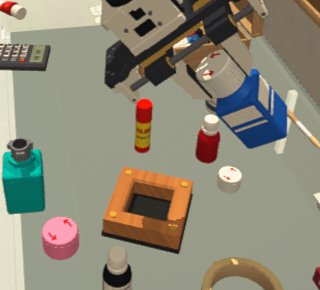

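Emit:
apply_moves([
  {"rotation": [0, 0, 0], "linear": [0, 0.0175, -0.005], "claw": 0.3},
  {"rotation": [0, 0, 0], "linear": [0, 0.0175, -0.005], "claw": 0.3},
  {"rotation": [0, 0, 0], "linear": [0, 0.0175, -0.005], "claw": 0.3},
  {"rotation": [0, 0, 0], "linear": [0, 0.0175, -0.005], "claw": 0.3},
  {"rotation": [0, 0, 0], "linear": [0, 0, 0], "claw": 0.3},
])

```text
time: 7.63
tool_pos: [700.5, -135.0, 304.6]
eef_rot: [[0.196, 0.734, 0.65], [0.981, -0.141, -0.136], [-0.008, 0.664, -0.747]]
contact_force: [1.1, 0.2, -0.8]
gripper_width: 0.504
finger_force: 45.0
```

```bash
python3 -c "
from h import *
s=robot.sense();print(np.round(s['q'],1),s['tool_pos'],s['time'],np.degrees(np.arccos(-s['eef_rot'][2][2])));print(np.round(s['eef_rot'],3))"
```

```text
[ 23.   13.  -22.6 111.1  36.4  18.7 -39.1] [ 700.49809484 -134.9645462   304.63226739] 7.6333 41.645059065617126
[[ 0.196  0.734  0.65 ]
 [ 0.981 -0.141 -0.136]
 [-0.008  0.664 -0.747]]
```

Emit:
apply_moves([
  {"rotation": [-2, 0, 0], "linear": [0, 0, 0], "claw": 0.3},
  {"rotation": [-1.5, 0, 0], "linear": [0, 0, 0], "claw": 0.3},
  {"rotation": [0, 0, 0], "linear": [0, 0, 0], "claw": 0.3},
  {"rotation": [0, 0, 0], "linear": [0, 0, 0], "claw": 0.3},
  {"rotation": [0, 0, 0], "linear": [0, 0, 0], "claw": 0.3},
])

```text
time: 8.05
tool_pos: [697.5, -134.1, 300.2]
eef_rot: [[0.195, 0.697, 0.69], [0.981, -0.131, -0.145], [-0.011, 0.705, -0.709]]
contact_force: [1.3, -0.1, -1.9]
gripper_width: 0.508
finger_force: 45.0
```

```bash
python3 -c "
from h import *
s=robot.sense();print(np.round(s['q'],1),s['tool_pos'],s['time'],np.degrees(np.arccos(-s['eef_rot'][2][2])));print(np.round(s['eef_rot'],3))
f,P=cloud('side')
R=np.array(s['eef_rot']);L=(P-s['tool_pos'])@R
col=f['color'].astype(int); m=(col[...,2]>col[...,0]+60)&(np.hypot(L[...,0],L[...,1])<60)&(L[...,2]>13)&(L[...,2]<110)
p=L[m];print(m.sum(),p.min(0),p.max(0))
# blue face normals in tool frame
n=np.cross(np.roll(L,-3,0)-np.roll(L,3,0),np.roll(L,-3,1)-np.roll(L,3,1));n/=np.linalg.norm(n,axis=-1,keepdims=True)
q=n[m];q=q[np.isfinite(q).all(1)]
_,lab,c=cv2.kmeans(q.astype(np.float32),3,None,(3,50,1e-4),5,cv2.KMEANS_PP_CENTERS)
for i in range(3): print((lab==i).sum(),np.median(q[lab[:,0]==i],0).round(3))
"
```

```text
[ 16.4  11.7 -15.1 115.2  47.1  12.8 -50.6] [ 697.49209661 -134.13167241  300.20033387] 8.05 44.81238886557237
[[ 0.195  0.697  0.69 ]
 [ 0.981 -0.131 -0.145]
 [-0.011  0.705 -0.709]]
2408 [-34.59220215 -30.77319646  13.0052529 ] [17.51605635 31.01180142 88.56436417]
1322 [-0.944 -0.261  0.003]
755 [-0.284  0.927 -0.018]
304 [-0.438 -0.069 -0.785]
```

Emit:
apply_moves([
  {"rotation": [0, 0, 0], "linear": [0, 0, 0], "claw": 0.3},
  {"rotation": [0, 0, 0], "linear": [0, 0, 0], "claw": 0.3},
  {"rotation": [0, 0, 0], "linear": [0, 0, 0], "claw": 0.3},
  {"rotation": [0, 0, 0], "linear": [0, 0, 0], "claw": 0.3},
  {"rotation": [0, 0, 0], "linear": [0, 0, 0], "claw": 0.3},
  {"rotation": [0, 0, 0], "linear": [0, 0, 0], "claw": 0.3},
  {"rotation": [0, 0, 0], "linear": [0, 0, 0], "claw": 0.3},
  {"rotation": [0, 0, 0], "linear": [0, 0, 0], "claw": 0.3},
  {"rotation": [0, 0, 0], "linear": [0, 0, 0], "claw": 0.3},
  {"rotation": [0, 0, 0], "linear": [0, 0, 0], "claw": 0.3},
  {"rotation": [0, 0, 0], "linear": [0, 0, 0], "claw": 0.3},
  {"rotation": [0, 0, 0], "linear": [0, 0, 0], "claw": 0.3},
])

```text
time: 9.1
tool_pos: [697.6, -134.5, 300.7]
eef_rot: [[0.195, 0.696, 0.691], [0.981, -0.131, -0.145], [-0.011, 0.706, -0.708]]
contact_force: [0.1, 0.3, -2.0]
gripper_width: 0.506
finger_force: 45.0
```

Emit:
apply_moves([
  {"rotation": [0, 0, 0], "linear": [0, 0, 0], "claw": 0.3},
  {"rotation": [0, 0, 0], "linear": [0, 0, 0], "claw": 0.3},
  {"rotation": [0, 0, 0], "linear": [0, 0, 0], "claw": 0.3},
  {"rotation": [2, 0, 0], "linear": [0, 0, 0], "claw": 0.3},
  {"rotation": [3, 0, 0], "linear": [0, 0, 0], "claw": 0.3},
  {"rotation": [4, 0, 0], "linear": [0, 0, 0], "claw": 0.3},
  {"rotation": [4, 0, 0], "linear": [0, 0, 0], "claw": 0.3},
  {"rotation": [4, 0, 0], "linear": [0, 0, 0], "claw": 0.3},
  {"rotation": [4, 0, 0], "linear": [0, 0, 0], "claw": 0.3},
  {"rotation": [4, 0, 0], "linear": [0, 0, 0], "claw": 0.3},
])

```text
time: 9.93
tool_pos: [697.5, -134.9, 301.3]
eef_rot: [[0.196, 0.924, 0.329], [0.981, -0.181, -0.076], [-0.01, 0.338, -0.941]]
contact_force: [0.5, 0.2, -2.2]
gripper_width: 0.504
finger_force: 45.0
```

Emit:
apply_moves([
  {"rotation": [4, 0, 0], "linear": [0, 0, 0], "claw": 0.3},
  {"rotation": [4, 0, 0], "linear": [0, 0, 0], "claw": 0.3},
  {"rotation": [4, 0, 0], "linear": [0, 0, 0], "claw": 0.3},
  {"rotation": [4, 0, 0], "linear": [0, 0, 0], "claw": 0.3},
  {"rotation": [3.5, 0, 0], "linear": [0, 0, 0], "claw": 0.3},
  {"rotation": [0, 0, 0], "linear": [0, 0, 0], "claw": 0.3},
  {"rotation": [0, 0, 0], "linear": [0, 0, 0], "claw": 0.3},
])

```text
time: 10.52
tool_pos: [698.5, -134.5, 299.5]
eef_rot: [[0.196, 0.981, 0.005], [0.981, -0.196, -0.012], [-0.01, 0.008, -1.0]]
contact_force: [-0.0, 0.7, -1.6]
gripper_width: 0.505
finger_force: 45.0
```

```bash
cat > d.py <<'E'
from h import *
from scipy.spatial.transform import Rotation as Ro
s=robot.sense();R=np.array(s['eef_rot'])
a=np.radians(79.34); T=np.c_[[np.cos(a),np.sin(a),0],[np.sin(a),-np.cos(a),0],[0,0,-1]]
print(s['time'],np.round(s['q'],1),'pos',np.round(s['tool_pos'],1),'rot needed',Ro.from_matrix(R.T@T).as_rotvec(degrees=True).round(2))
print('tool shift to (579.7,-107,z=now), mm',(T.T@(np.array([579.7,-107,s['tool_pos'][2]])-s['tool_pos'])).round(1),'f',np.round(s['contact_force'],1))
E
python3 d.py
```

```text
10.5167 [ 22.5  34.  -29.8  68.1  17.   81.7 -16.7] pos [ 698.5 -134.5  299.5] rot needed [ 0.43  0.59 -0.62]
tool shift to (579.7,-107,z=now), mm [   5.1 -121.8    0. ] f [-0.   0.7 -1.6]
```

Emit:
apply_moves([
  {"rotation": [0.4, 0.6, -0.6], "linear": [0.001, -0.02, 0.015], "claw": 0.3},
  {"rotation": [0, 0, 0], "linear": [0.001, -0.03, 0.02], "claw": 0.3},
  {"rotation": [0, 0, 0], "linear": [0.001, -0.03, 0.025], "claw": 0.3},
  {"rotation": [0, 0, 0], "linear": [0.001, -0.027, 0.025], "claw": 0.3},
  {"rotation": [0, 0, 0], "linear": [0.001, -0.015, 0.025], "claw": 0.3},
  {"rotation": [0, 0, 0], "linear": [0, 0, 0.025], "claw": 0.3},
  {"rotation": [0, 0, 0], "linear": [0, 0, 0.01], "claw": 0.3},
  {"rotation": [0, 0, 0], "linear": [0, 0, 0], "claw": 0.3},
  {"rotation": [0, 0, 0], "linear": [0, 0, 0], "claw": 0.3},
])

```text
time: 11.27
tool_pos: [579.3, -107.2, 156.4]
eef_rot: [[0.185, 0.983, 0.001], [0.983, -0.185, -0.0], [-0.0, 0.001, -1.0]]
contact_force: [0.5, -0.5, -1.8]
gripper_width: 0.508
finger_force: 45.0
```

```bash
python3 d.py; python3 -c "
from h import *
for n in ('top','side'):
    f,P=cloud(n);d=np.hypot(P[...,0]-579,P[...,1]+107);z=P[...,2]
    m=(d<90)&(abs(z-34)<6); print('stand',m.sum(),rect(P[m]))
    col=f['color'].astype(int)
    m=(d<60)&(z>60)&(z<135)&(col[...,2]>col[...,0]+30); print('bottle',m.sum(),rect(P[m]),P[m].min(0),P[m].max(0))
cv2.imwrite('pics/s3.png',f['color'][150:440,200:520,::-1])"
```

```text
11.2667 [ 27.3  29.  -31.5  98.3  17.5  57.6 -21.2] pos [ 579.3 -107.2  156.4] rot needed [ 0.09  0.01 -0.02]
tool shift to (579.7,-107,z=now), mm [0.3 0.3 0. ] f [ 0.5 -0.5 -1.8]
stand 860 (array([ 580.2, -107.4]), array([103.2, 104.1]), 63.9)
bottle 30 (array([581.4, -80.4]), array([12.1, 41.9]), 83.9) [559.95572462 -88.66459049  82.12377389] [601.65306396 -73.10215165 134.99629719]
stand 2530 (array([ 579.7, -107.8]), array([107.7, 104.2]), 63.8)
bottle 1032 (array([ 583.3, -126.3]), array([70.3, 35.8]), 14.4) [ 545.54115783 -143.29617027   68.27127124] [ 612.93588395 -100.24472462  134.98496488]
```

View pics/s3.png

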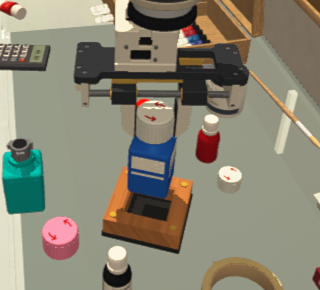

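Emit:
apply_moves([
  {"rotation": [0, 0, 0], "linear": [0.0003, 0.0003, 0.012], "claw": 0.3},
  {"rotation": [0, 0, 0], "linear": [0, 0, 0.012], "claw": 0.3},
  {"rotation": [0, 0, 0], "linear": [0, 0, 0.007], "claw": 0.3},
  {"rotation": [0, 0, 0], "linear": [0, 0, 0.006], "claw": 0.3},
  {"rotation": [0, 0, 0], "linear": [0, 0, 0.006], "claw": 0.3},
  {"rotation": [0, 0, 0], "linear": [0, 0, 0], "claw": 0.3},
])

```text
time: 11.87
tool_pos: [578.3, -106.8, 110.9]
eef_rot: [[0.185, 0.983, -0.002], [0.983, -0.185, 0.0], [-0.0, -0.002, -1.0]]
contact_force: [-1.0, 0.4, -1.5]
gripper_width: 0.507
finger_force: 45.0
```

Emit:
apply_moves([
  {"rotation": [0, 0, 0], "linear": [0.0003, 0.001, 0.005], "claw": 0.3},
  {"rotation": [0, 0, 0], "linear": [0, 0, 0.004], "claw": 0.3},
  {"rotation": [0, 0, 0], "linear": [0, 0, 0.003], "claw": 0.3},
  {"rotation": [0, 0, 0], "linear": [0, 0, 0], "claw": 0.3},
  {"rotation": [0, 0, 0], "linear": [0, 0, 0], "claw": 0.3},
])

```text
time: 12.28
tool_pos: [580.1, -106.7, 100.4]
eef_rot: [[0.185, 0.983, -0.0], [0.983, -0.185, -0.0], [-0.0, -0.0, -1.0]]
contact_force: [-0.3, 0.1, -1.9]
gripper_width: 0.508
finger_force: 45.0
```

```bash
python3 d.py
```

```text
12.2833 [ 26.   32.6 -30.  101.3  20.1  51.5 -23.5] pos [ 580.1 -106.7  100.4] rot needed [-0.02  0.02 -0.  ]
tool shift to (579.7,-107,z=now), mm [-0.3 -0.3  0. ] f [-0.3  0.1 -1.9]
```

Emit:
apply_moves([
  {"rotation": [0, 0, 0], "linear": [0, 0, 0.001], "claw": 0.3},
  {"rotation": [0, 0, 0], "linear": [0, 0, 0.001], "claw": 0.3},
  {"rotation": [0, 0, 0], "linear": [0, 0, 0], "claw": 0.3},
  {"rotation": [0, 0, 0], "linear": [0, 0, 0], "claw": 0.3},
])

```text
time: 12.62
tool_pos: [580.1, -106.8, 98.6]
eef_rot: [[0.185, 0.983, -0.0], [0.983, -0.185, -0.0], [-0.0, -0.0, -1.0]]
contact_force: [-0.0, 0.1, -2.1]
gripper_width: 0.511
finger_force: 45.0
```

```bash
python3 d.py
```

```text
12.6167 [ 25.9  32.7 -29.9 101.4  20.2  51.2 -23.5] pos [ 580.1 -106.8   98.6] rot needed [-0.    0.02 -0.01]
tool shift to (579.7,-107,z=now), mm [-0.3 -0.4  0. ] f [-0.   0.1 -2.1]
```

Continue in 0.5–1 mm steps until contact.

Emit:
apply_moves([
  {"rotation": [0, 0, 0], "linear": [0, 0, 0.0007], "claw": 0.3},
  {"rotation": [0, 0, 0], "linear": [0, 0, 0], "claw": 0.3},
  {"rotation": [0, 0, 0], "linear": [0, 0, 0], "claw": 0.3},
])

```text
time: 12.87
tool_pos: [580.4, -106.8, 98.2]
eef_rot: [[0.185, 0.983, 0.0], [0.983, -0.185, -0.001], [-0.0, 0.0, -1.0]]
contact_force: [-1.0, -0.5, 3.1]
gripper_width: 0.504
finger_force: 45.0
```

Emit:
apply_moves([
  {"rotation": [0, 0, 0], "linear": [0, 0, 0.0007], "claw": 0.3},
  {"rotation": [0, 0, 0], "linear": [0, 0, 0], "claw": 0.3},
  {"rotation": [0, 0, 0], "linear": [0, 0, 0], "claw": 0.3},
])

```text
time: 13.12
tool_pos: [580.5, -106.9, 97.8]
eef_rot: [[0.185, 0.983, 0.001], [0.983, -0.185, -0.001], [-0.001, 0.001, -1.0]]
contact_force: [-2.1, -0.5, 6.9]
gripper_width: 0.509
finger_force: 45.0
```

Emit:
apply_moves([
  {"rotation": [0, 0, 0], "linear": [0, 0, 0.001], "claw": 0.3},
  {"rotation": [0, 0, 0], "linear": [0, 0, 0.001], "claw": 0.3},
  {"rotation": [0, 0, 0], "linear": [0, 0, 0.001], "claw": 0.3},
  {"rotation": [0, 0, 0], "linear": [0, 0, 0.001], "claw": 0.3},
  {"rotation": [0, 0, 0], "linear": [0, 0, 0], "claw": 0.3},
  {"rotation": [0, 0, 0], "linear": [0, 0, 0], "claw": 0.3},
])

```text
time: 13.62
tool_pos: [580.6, -106.8, 94.2]
eef_rot: [[0.185, 0.983, 0.001], [0.983, -0.185, -0.001], [-0.001, 0.001, -1.0]]
contact_force: [-3.5, -0.7, 11.1]
gripper_width: 0.511
finger_force: 45.0
```

```bash
python3 d.py
```

```text
13.6167 [ 25.8  33.  -29.7 101.7  20.5  50.7 -23.8] pos [ 580.6 -106.8   94.2] rot needed [ 0.06  0.04 -0.01]
tool shift to (579.7,-107,z=now), mm [-0.3 -0.9  0. ] f [-3.5 -0.7 11.1]
```

Emit:
apply_moves([
  {"rotation": [0, 0, 0], "linear": [0, -0.0005, 0.0005], "claw": 0.3},
  {"rotation": [0, 0, -3], "linear": [0, 0, 0.0003], "claw": 0.3},
  {"rotation": [0, 0, -5], "linear": [0, 0, 0], "claw": 0.3},
  {"rotation": [0, 0, -5], "linear": [0, 0, 0], "claw": 0.3},
  {"rotation": [0, 0, -5], "linear": [0, 0, 0], "claw": 0.3},
])

```text
time: 14.03
tool_pos: [581.4, -106.6, 94.0]
eef_rot: [[-0.132, 0.991, 0.004], [0.991, 0.132, -0.001], [-0.001, 0.003, -1.0]]
contact_force: [0.2, -0.6, 11.5]
gripper_width: 0.508
finger_force: 45.0
```

```bash
python3 d.py; python3 -c "
from workcell import robot
print(robot.sense()['wrist_torque'])"
```

```text
14.0333 [ 28.8  34.1 -34.4 101.4  23.8  51.7  -8.4] pos [ 581.4 -106.6   94. ] rot needed [ 0.21  0.04 18.24]
tool shift to (579.7,-107,z=now), mm [-0.7 -1.6  0. ] f [ 0.2 -0.6 11.5]
[-0.05959328 -0.0086604  -0.05957305]
```

Emit:
apply_moves([
  {"rotation": [0, 0, -5], "linear": [0, 0, 0], "claw": 0.3},
  {"rotation": [0, 0, -5], "linear": [0, 0, 0], "claw": 0.3},
  {"rotation": [0, 0, -5], "linear": [0, 0, 0], "claw": 0.3},
  {"rotation": [0, 0, -5], "linear": [0, 0, 0], "claw": 0.3},
  {"rotation": [0, 0, -5], "linear": [0, 0, 0], "claw": 0.3},
  {"rotation": [0, 0, -5], "linear": [0, 0, 0], "claw": 0.3},
  {"rotation": [0, 0, -5], "linear": [0, 0, 0], "claw": 0.3},
  {"rotation": [0, 0, -5], "linear": [0, 0, 0], "claw": 0.3},
  {"rotation": [0, 0, -5], "linear": [0, 0, 0], "claw": 0.3},
  {"rotation": [0, 0, 0], "linear": [0, 0, 0], "claw": 0.3},
])

```text
time: 14.87
tool_pos: [581.6, -106.3, 94.0]
eef_rot: [[-0.795, 0.607, 0.004], [0.607, 0.795, 0.0], [-0.003, 0.002, -1.0]]
contact_force: [0.6, -1.0, 11.5]
gripper_width: 0.507
finger_force: 45.0
```

```bash
python3 d.py; python3 -c "
from workcell import robot
print(robot.sense()['wrist_torque'])
from h import *
f,P=cloud('side')
cv2.imwrite('pics/s4.png',cv2.resize(f['color'][230:400,260:440,::-1],None,fx=3,fy=3))"
```

```text
14.8667 [ 35.7  37.5 -45.6 100.8  32.   55.2  29.8] pos [ 581.6 -106.3   94. ] rot needed [ 0.22  0.08 63.3 ]
tool shift to (579.7,-107,z=now), mm [-1.  -1.8  0. ] f [ 0.6 -1.  11.5]
[-0.09397202 -0.12906133  0.05480038]
```

View pics/s4.png

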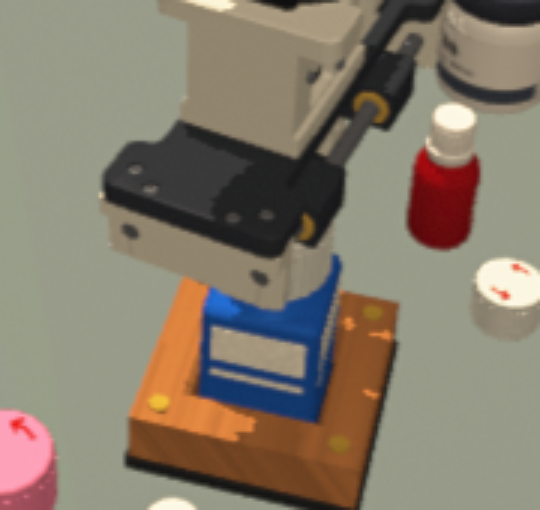

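The bottle is seated (crop 265,340), roughly square in the socket, with the gripper turned about 63°. Next I'll lift slowly.

Emit:
apply_moves([
  {"rotation": [0, 0, 0], "linear": [0, 0, -0.003], "claw": 0.3},
  {"rotation": [0, 0, 0], "linear": [0, 0, -0.003], "claw": 0.3},
  {"rotation": [0, 0, 0], "linear": [0, 0, -0.004], "claw": 0.3},
  {"rotation": [0, 0, 0], "linear": [0, 0, -0.004], "claw": 0.3},
  {"rotation": [0, 0, 0], "linear": [0, 0, 0], "claw": 0.3},
  {"rotation": [0, 0, 0], "linear": [0, 0, 0], "claw": 0.3},
])

```text
time: 15.42
tool_pos: [579.5, -106.7, 106.3]
eef_rot: [[-0.792, 0.611, -0.0], [0.611, 0.792, -0.0], [-0.0, -0.001, -1.0]]
contact_force: [0.1, -0.0, -0.1]
gripper_width: 0.509
finger_force: 45.0
```

```bash
python3 d.py; python3 -c "
from h import *
f,P=cloud('side')
cv2.imwrite('pics/s5.png',cv2.resize(f['color'][230:400,260:440,::-1],None,fx=2,fy=2))"
```

```text
15.4167 [ 36.   36.7 -46.1 100.3  31.   56.6  30.3] pos [ 579.5 -106.7  106.3] rot needed [-3.000e-02  2.000e-02  6.299e+01]
tool shift to (579.7,-107,z=now), mm [-0.2  0.2  0. ] f [ 0.1 -0.  -0.1]
```

View pics/s5.png

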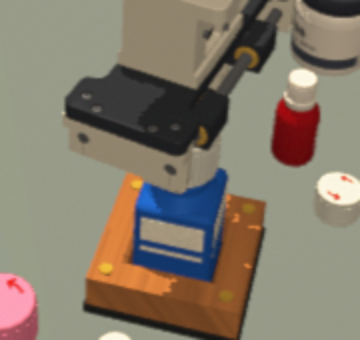

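Emit:
apply_moves([
  {"rotation": [0, 0, 0], "linear": [0, 0, -0.005], "claw": 0.3},
  {"rotation": [0, 0, 0], "linear": [0, 0, -0.01], "claw": 0.3},
  {"rotation": [0, 0, 0], "linear": [0, 0, -0.015], "claw": 0.3},
  {"rotation": [0, 0, 0], "linear": [0, 0, -0.018], "claw": 0.3},
  {"rotation": [0, 0, 0], "linear": [0, 0, -0.015], "claw": 0.3},
  {"rotation": [0, 0, 0], "linear": [0, 0, -0.01], "claw": 0.3},
  {"rotation": [0, 0, 0], "linear": [0, 0, 0], "claw": 0.3},
  {"rotation": [0, 0, 0], "linear": [0, 0, 0], "claw": 0.3},
  {"rotation": [0, 0, 0], "linear": [0, 0, 0], "claw": 0.3},
])

```text
time: 16.22
tool_pos: [579.2, -106.8, 178.6]
eef_rot: [[-0.792, 0.611, -0.001], [0.611, 0.792, -0.0], [0.001, -0.001, -1.0]]
contact_force: [-0.3, 0.2, -1.5]
gripper_width: 0.505
finger_force: 45.0
```

```bash
python3 d.py; python3 -c "
from h import *
f,P=cloud('side'); g,Q=cloud('top')
for F,X in((f,P),(g,Q)):
    col=F['color'].astype(int); d=np.hypot(X[...,0]-579,X[...,1]+107); z=X[...,2]
    m=(d<45)&(z>76)&(z<125)
    b=X[m];print(m.sum(),rect(b),np.percentile(b[:,2],[5,50,99]))
    m=(d<20)&(z>100)&(z<125); b=X[m];print('neck',m.sum(),b.mean(0) if len(b) else '')
    m=(d<30)&(z>150)&(z<215)&(col.min(-1)>150); b=X[m]; print('cap',m.sum(),b.min(0) if len(b) else '',b.max(0) if len(b) else '')
cv2.imwrite('pics/s6.png',cv2.resize(f['color'][190:460,240:470,::-1],None,fx=2,fy=2))"
```

```text
16.2167 [ 38.   32.4 -48.8  95.9  26.7  64.1  33.9] pos [ 579.2 -106.8  178.6] rot needed [-0.08  0.   62.99]
tool shift to (579.7,-107,z=now), mm [-0.1  0.6  0. ] f [-0.3  0.2 -1.5]
1553 (array([ 579.3, -108.2]), array([54.1, 54.5]), 65.1) [ 78.68407536  89.38486443 119.14053241]
neck 467 [ 578.80484558 -111.3510336   113.81724695]
cap 0  
561 (array([ 578.9, -106.1]), array([53.8, 52.7]), 65.0) [ 78.93258473  86.35699819 119.07539707]
neck 79 [572.85585271 -99.12643631 113.73954379]
cap 87 [ 556.60357783 -118.76953595  206.73771355] [583.8532132  -85.28693353 213.32683427]
```

View pics/s6.png

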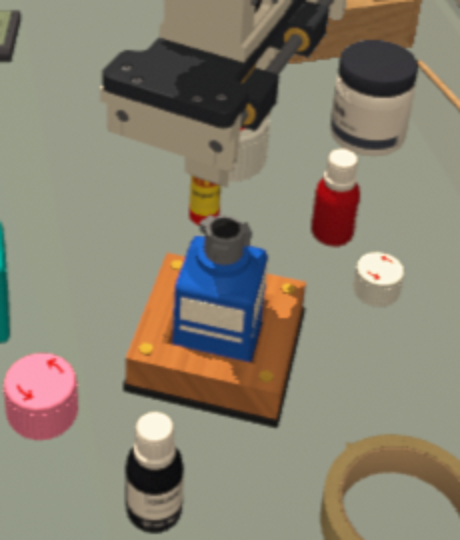

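The bottle stands open with its mouth at (228,230), the cap is held above it, and the bystanders are upright. I'm handing the job in.

```bash
python3 -c "
from workcell import robot
print(robot.job_done())"
```

```text
the job is handed in; nothing more can be done
None
```

I tipped the bottle to 44.8° for over a second, set it back down in the stand and opened it; the cap is held level about 6 cm above the mouth, the bystanders are still upright, and the job is handed in with no verdict returned.

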